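Lock the card terminal into its counter mount

TASK

Keeping it flat, slide the card terminal, in its forked cradle, along the counter mount until the cradle's edges sit squarely against both the side rail and the pair of front lugs, with the fork round the stud. Then take the round snap cap from the counter, press it straight down onto the stud through the click, and keep pressing until it is fully home over the fork; finish still holding the cap and pressing it firmly down. Leave the jars and the till roll where they stand.

Things in the scene. Friction and masses are not known exactly. Their poses are not given: they have to be found in the camera images.
- mount: Fixed grey painted metal counter plate, 6 mm thick, about 190 x 204 mm. Origin on the counter (z = 0) under the place where the cradle's centre belongs; x = the way the cradle slides home, z up. Home, the cradle's frame has the mount's x, y and yaw and lies 6 mm higher. Stud axis at x +80, y 0 mm.
- side_rail (a point): Mount's dark steel side rail, top 20 mm above the counter, at the mount's -y side: point on its stop face (y = -92 mm in the mount's frame; the rail runs x -39 to +39 mm). Push the cradle against it first: otherwise its fork runs into the stud instead of round it.
- front_lugs (a point): Point midway between the mount's two dark steel lugs, tops 20 mm above the counter: their stop faces lie at x = +46 mm in the mount's frame (lugs 12 mm deep, y from 47 to 83 and from -47 to -83 mm). The tray's long edge meets them; the fork passes between them.
- stud: Upright steel stud fixed on the mount, 15 mm diameter, tip tapered to 8 mm across and 29.8 mm above the counter. Origin on its axis at counter height; frame parallel to the mount's. The home cap rests on this tip.
- stud_balls (a point): On the stud's axis, 21.8 mm above the counter: height of four spring balls that stand 3.5 mm out of its side. They resist the cap with about 8 to 13 N until its inner lip passes them, 5 mm above home (the click: the force falls to nothing or pulls the cap down); the cap then runs on to a hard stop.
- cradle: Loose grey plastic cradle with the card terminal fixed in it, about 0.5 kg, lying on the mount. Origin: centre of the tray's underside. Tray 92 (x) x 184 mm (y), rim 16 mm high; terminal top 48 mm. Starts 38 to 55 mm short of the lugs, 12 to 25 mm off the rail, turned up to 7 degrees. The hand grip is on the -x side, the fork on the +x side.
- cradle_grip (a point): Top centre of the cradle's upright hand grip, at x -70, y 0 mm of the cradle, 39 mm above its underside: a post 14 mm (x) x 28 mm (y) standing on a 5 mm thick foot. It can be pinched from above along y; the cradle may also just be pushed.
- cradle_fork (a point): Inner end of the slot of the cradle's flat fork (x +69 mm, top 5 mm above the underside). The fork is 50 mm wide and reaches to x +101 mm; its slot is 22 mm wide and open towards +x. Home, it straddles the stud.
- cap: Loose white plastic snap cap standing on the counter, 37 mm high, round. Origin: centre of its underside, z up. Flange 46 mm diameter, 7 mm thick; ribbed knob 31 mm diameter from 10 to 37 mm up (grip here). Socket below: mouth 24 mm, inner lip 17 mm wide. Home on the stud, its underside is 11.8 mm above the counter.
- jam_jar: Bystander: glass jar of jam, 75 mm diameter, 92 mm high; origin at the centre of its underside. Leave it where it stands.
- honey_jar: Bystander: glass jar of honey, 68 mm diameter, 112 mm high; origin at the centre of its underside. Leave it where it stands.
- jar_olives: Bystander: glass jar of olives, 65 mm diameter, 94 mm high; origin at the centre of its underside. Leave it where it stands.
- till_roll: Bystander: white paper till roll standing on end, 52 mm diameter, 57 mm high; origin at the centre of its underside. Leave it where it stands.

How it is judged:
On the way, in this order (a step that is already met when the one before it is completed fails the run):
1. the cradle sits squarely against the side rail and both lugs, with the cap not yet at the stud (x of cradle in the frame of mount above -0.003 m and y of cradle in the frame of mount below 0.003 m and z of cradle in the frame of mount below 0.009 m and angle between the x axis of cradle and the x axis of mount, either way round below 0.035 rad and horizontal distance between cap and stud above 0.03 m), for 0.2 s.
2. the cap has clicked past the balls and is home on the stud, over the fork of the registered cradle (x of cradle in the frame of mount above -0.003 m and y of cradle in the frame of mount below 0.003 m and z of cradle in the frame of mount below 0.009 m and angle between the x axis of cradle and the x axis of mount, either way round below 0.035 rad and z of cap in the frame of mount below 0.0135 m and horizontal distance between cap and stud below 0.0025 m and angle between cap's own z axis and vertical below 0.06 rad), for 0.2 s.
At the end, for the whole second after the job is handed in: Cradle within 3 mm of the rail and the lugs and 2 degrees of square, flat on the plate; cap home on the stud (underside under 13.5 mm above the counter, within 2.5 mm of the axis, tilt under 3.4 degrees); fingers still on the cap and it presses on the stud with more than 4 N (all of step 2 and contact force between cap and stud above 4 N and contact force between the fingers and cap above 1 N); the arm keeps its last pose, push and grip.
It fails at once if a jar or the till roll is moved by more than 30 mm (distance of any of jam_jar, honey_jar, jar_olives, till_roll from where it was at the start of the episode above 0.03 m).
It fails at once if the terminal and its cradle are tipped (angle between cradle's own z axis and vertical above 0.2 rad).
It also fails if it takes over 61 s, if anything falls off the work surface, if the arm or the gripper's body presses on something with over 40 N, if the wrist force passes 120 N, or if a joint passes its speed limit or range.

ROBOT

A 6-joint arm with a two-finger parallel gripper is mounted at the origin on the work surface; the furniture and walls round the work are solid. World frame = base frame: x ahead of the robot, y to its left, z up, the work surface at z = 0. Lengths are in m, angles in rad, forces in N, time in s.
With the tool pointing down it reaches from about 0.35 to 0.925 m from the base axis. Payload 6.4 kg.
Tool frame: the origin (TCP) lies on the centre line of the jaws, within the pads' length; the fingertips stand 17 mm ahead of it and the grasp point (between the pads) lies 2 mm behind it; z points along the fingers, y is the line along which they close (so a half turn about z gives the same grasp; the last joint's range is limited). The gripper opens to 85 mm and grips with 20 to 120 N. Pads are 22 mm wide; open, the fingers measure 114 mm over their backs; the gripper's body (76 mm by 85 mm) begins 54 mm behind the grasp point. The pads swing forward as they close: fully open they stand 13 mm farther back than shut.
Start: joints at [1.062, 0.245, 1.558, -0, 1.339, -0.174], TCP at [0.214, 0.614, 0.219] pointing down, gripper open.
Joint ranges: [-3.13, 3.13], [-1.02, 2.26], [0.13, 2.54], [-0.95, 4.09], [0.21, 2.88], [-2.74, 2.74]. Speed limits (rad/s): [2.57, 2.57, 3.14, 3.14, 3.14, 3.14].

INTERFACE

Orientations are given as a rotation vector (axis times angle).
In Python, from rig import manip gives the robot as it stands.
- The arm moves only by the tool drive_tool, never from a script. Its argument "rows" is a list of rows, each a list of 7 numbers: the shift along the tool's x, y, z in units of 400 mm (1.0 is 400 mm), then the turn, a rotation vector about the tool's x, y, z in units of 180 degrees (1.0 is 180 degrees), then the closure in counts, from 0 (fully open) to 255 (shut). In form: [[x, y, z, rx, ry, rz, claw], ...]. A call has 1 to 20 rows; each row shifts and turns the commanded pose from where the row before left it, along the tool's axes as they then stand; what a row does not reach is not made up. A row lasts 1/12 s, in which the tool goes at most 41.7 mm and 7.16 degrees, less where a joint would pass 70% of its speed; a pose out of reach is approached as far as the arm can. A call with a number of a shift or a turn outside -1 to 1 is refused whole. A call with a gripper value outside its range is refused whole. The fingers move at their own pace and stop on an object; "force" is the grip in N (left out, the last holds). Time passes only in rows, so rows that do not move let the fingers close. It gives the time, the measured TCP pose, the force, the opening and the grip force at its end, in the units of the state.
- manip.state(): the state, without advancing time (a new reading comes with each control period).
- manip.get_image(name): name is "scene" or "top" or "wrist"; returns (picture, depth): 384x512x3 uint8, blue, green, red; 384x512 float32, m along the optical axis (not along the pixel's ray), 0 where there is no reading.
- manip.calibration(name): a dict with "vertical_fov" (degrees; the focal length in pixels is half the picture's height over the tangent of half this angle, whatever the lens; pixels are square), "cx", "cy" (the principal point, pixels), "camera_from_world" (4x4, takes a point from world to camera coordinates). Camera axes: x right, y down, z forward; pixel columns grow to the right and rows downward; lengths in m; the calibration is good to about 2 mm. The wrist camera is an equidistant fisheye: a pixel r from the principal point sees the ray r / f radians off the axis. A picture is of the moment at which its call begins: read the wrist's pose just before it. calibration takes no time and is no camera call; for the wrist camera it gives the pose at the moment of the call.
- manip.close_job(): hands the job in; it is judged then, once.
The state is a dict: "time_s": time; "joints": joint angles; "joint_velocities": joint speeds; "tau": joint torques, N m; "tcp_pos": TCP position; "ee_rot": TCP orientation; "contact_force": force on the tool from outside, world axes, zero at the start; "ft_torque": the same for the moment, N m; "opening": finger opening in m; "grip_force": force on a finger pad.
Only numpy, scipy, OpenCV 4.12 (cv2) and the standard library are available. Lean on these libraries where they do the work, as an engineer would, in place of code of your own. Each camera call takes 0.05 s, during which the arm holds its last target. There are 200 camera calls.

## Working session

There is one attempt and no reset: what is moved stays moved. The work goes in short steps, Python scripts to look and compute and a tool call to move; the robot and the scene stay as the last step left them, time stands still between calls to the robot, and variables do not carry over. Pictures are saved under pics/ and viewed, at most 10 in all, crops included, and the job is handed in when it is done.

Besides the shell and the picture viewer there is one more tool, called after "Call:" by a JSON object that holds its "fn" and its "kwargs". drive_tool: Moves the arm, as the interface text tells. Its arguments: {"type":"object","properties":{"rows":{"type":"array"},"force":{"type":"number"}},"required":["rows"]}

```bash
mkdir -p pics; ls
cat > h.py <<'E'
import numpy as np, cv2
from rig import manip
def cam(n):
    c=manip.calibration(n); im,d=manip.get_image(n)
    return c,im,d
def world(c,d,uv):
    f=d.shape[0]/2/np.tan(np.radians(c["vertical_fov"])/2)
    T=np.linalg.inv(np.array(c["camera_from_world"]))
    u,v=uv; z=d[int(v),int(u)]
    return (T@[(u-c["cx"])/f*z,(v-c["cy"])/f*z,z,1])[:3]
def cloud(c,d):
    f=d.shape[0]/2/np.tan(np.radians(c["vertical_fov"])/2)
    T=np.linalg.inv(np.array(c["camera_from_world"]))
    v,u=np.mgrid[:d.shape[0],:d.shape[1]]
    P=np.stack([(u-c["cx"])/f*d,(v-c["cy"])/f*d,d,np.ones_like(d)],-1)
    return (P@T.T)[...,:3]
E
python3 - <<'E'
from h import *
for n in("scene","top"):
    c,im,d=cam(n); cv2.imwrite(f"pics/{n}.png",im); np.save(n+".npy",cloud(c,d)); print(n,c)
print(manip.state())
E
```

```text
pics
scene {'vertical_fov': 45.658629346415054, 'cx': 264.198135225792, 'cy': 193.5338040691515, 'camera_from_world': array([[ 0.71141591, -0.70275418, -0.00489526, -0.34944509],
       [-0.3815468 , -0.38038112, -0.84245608,  0.20635693],
       [ 0.59017747,  0.60120443, -0.53874279,  0.92757926],
       [ 0.        ,  0.        ,  0.        ,  1.        ]])}
top {'vertical_fov': 42.19990120337212, 'cx': 251.8692974584408, 'cy': 195.3824693256489, 'camera_from_world': array([[-0.01539362, -0.99976449,  0.01529689, -0.01373924],
       [-0.992673  ,  0.01344713, -0.12008116,  0.45535135],
       [ 0.11984718, -0.01703329, -0.99264622,  1.06720415],
       [ 0.        ,  0.        ,  0.        ,  1.        ]])}
{'time_s': 0.1, 'joints': array([ 1.06188075e+00,  2.45757187e-01,  1.55891745e+00, -1.98713947e-05,
        1.33870599e+00, -1.74065785e-01]), 'joint_velocities': array([ 0.00248787, -0.00154996, -0.00425685,  0.00083268, -0.00205263,
        0.00157795]), 'tau': array([-7.90283048e-05, -4.30666208e+01, -3.27133334e+01, -2.03166869e-04,
        2.73234153e-03,  9.42845844e-06]), 'tcp_pos': array([0.21332122, 0.61343159, 0.21836863]), 'ee_rot': array([-5.23422924e-01, -3.09709192e+00,  2.65605677e-03]), 'contact_force': array([-0.28899868, -0.2041448 ,  0.36730663]), 'ft_torque': array([-0.0304219 , -0.04149186, -0.00696148]), 'grip_force': 0.0, 'opening': 0.08541783520696453}
```

View pics/scene.png

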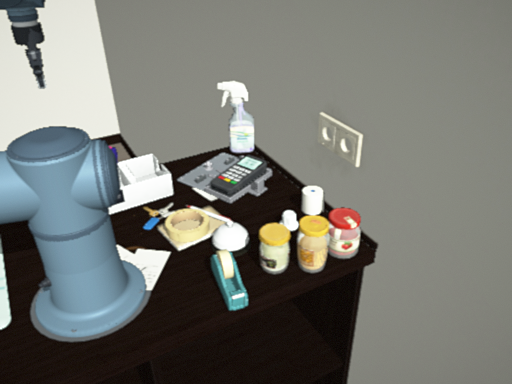

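View pics/top.png

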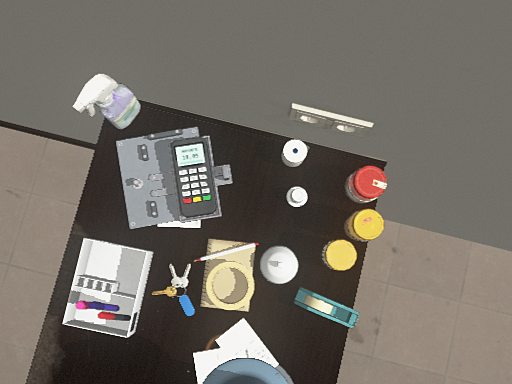

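The scene shows the mount near (225,175), with the cap at (290,220) in front of the till roll. In the top view the mount is on the left: lugs (144,152) and (152,208), rail (168,134), stud (138,184), grip (223,175), cap (297,197). I'll take a zoomed crop and use the heights.

Run:
```python
from h import *
im=cv2.imread("pics/top.png"); cv2.imwrite("pics/crop.png",cv2.resize(im[125:235,110:240],None,fx=5.4,fy=5.4,interpolation=cv2.INTER_CUBIC))
P=np.load("top.npy")
for uv in [(144,152),(152,208),(168,134),(138,184),(223,175),(297,197),(295,152),(120,130),(250,180)]: print(uv,P[uv[1],uv[0]].round(4))
v,u=np.mgrid[:384,:512]
def seg(n,box,z0,z1):
    m=(P[...,2]>z0)&(P[...,2]<z1)&(u>box[0])&(u<box[2])&(v>box[1])&(v<box[3])
    Q=P[m]; r=cv2.minAreaRect(Q[:,:2].astype(np.float32)*1000)
    print(n,len(Q),Q.mean(0).round(4),r)
seg("terminal",(160,125,222,225),.035,.07)
seg("grip",(214,160,236,190),.03,.06)
seg("lugA",(130,142,153,163),.013,.03)
seg("lugB",(142,197,160,220),.013,.03)
seg("rail",(145,125,195,142),.013,.03)
seg("stud",(126,175,147,194),.013,.04)
seg("cap",(280,180,315,212),.02,.06)
seg("capfl",(280,180,315,212),.004,.06)
seg("roll",(275,135,315,170),.03,.08)
```

```text
(144, 152) [0.5561 0.2181 0.0233]
(152, 208) [0.4311 0.2    0.0194]
(168, 134) [0.5969 0.1653 0.0213]
(138, 184) [0.4843 0.2304 0.0238]
(223, 175) [0.4978 0.0419 0.0493]
(297, 197) [ 0.4493 -0.1188  0.0354]
(295, 152) [ 0.5519 -0.1183  0.0237]
(120, 130) [0.6123 0.2774 0.002 ]
(250, 180) [ 0.4934 -0.0171  0.0013]
terminal 2713 [0.496  0.1071 0.0463] ((498.16015625, 95.51875305175781), (167.52783203125, 102.48377227783203), 7.98533821105957)
grip 86 [0.5045 0.0382 0.0442] ((505.3255310058594, 38.18791198730469), (27.83884048461914, 13.89462661743164), 7.367159366607666)
lugA 87 [0.5563 0.2191 0.0195] ((556.1846923828125, 219.39779663085938), (34.286746978759766, 11.747065544128418), 9.074898719787598)
lugB 94 [0.4292 0.1972 0.0195] ((428.9202880859375, 197.4996337890625), (35.2086181640625, 11.838262557983398), 10.087965965270996)
rail 208 [0.5969 0.1733 0.0194] ((592.7836303710938, 165.82327270507812), (27.687477111816406, 93.1284408569336), 6.603243350982666)
stud 58 [0.4884 0.2357 0.0264] ((488.75543212890625, 236.915771484375), (18.46466827392578, 16.756351470947266), 17.3734073638916)
cap 165 [ 0.4531 -0.1195  0.0355] ((453.78363037109375, -120.11344909667969), (29.42935562133789, 30.236831665039062), 44.14278030395508)
capfl 330 [ 0.4515 -0.1188  0.0218] ((452.8707275390625, -124.17001342773438), (72.0714111328125, 63.29880142211914), 89.1883773803711)
roll 535 [ 0.5496 -0.1163  0.0541] ((557.6834716796875, -119.53450012207031), (49.65725326538086, 75.07606506347656), 58.44153594970703)
```

View pics/crop.png

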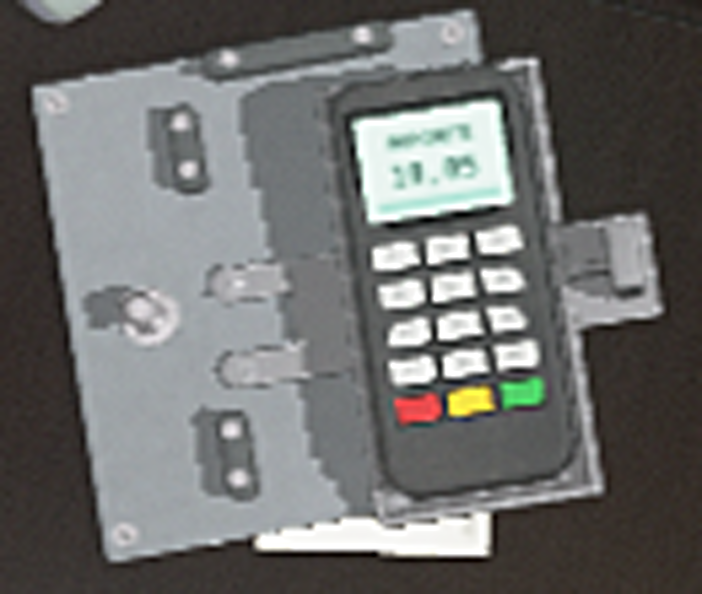

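The crop shows the cradle about 1.5° off the mount, fork pointing left. The mount yaw is ~99.8° with its origin near (0.501, 0.157), and the cradle is at about (-48, +14) mm in that frame. First I'll plan the approach above the grip.

```bash
cat >> h.py <<'E'
from scipy.spatial.transform import Rotation as R
A=np.radians(99.76); MX=np.array([np.cos(A),np.sin(A),0]); MY=np.array([-np.sin(A),np.cos(A),0]); O=np.array([.5014,.1572,0])
def mt(x,y,z): return O+MX*x+MY*y+np.array([0,0,z])
def down(yaw):  # tool y axis at this world angle (deg), z down
    t=np.radians(yaw); y=np.array([np.cos(t),np.sin(t),0]); z=np.array([0,0,-1.]); return R.from_matrix(np.stack([np.cross(y,z),y,z],1))
def plan(p,yaw,s=None):
    s=s or manip.state(); r=R.from_rotvec(s["ee_rot"]); T=down(yaw)
    d=np.array(p)-s["tcp_pos"]
    print("t",round(s["time_s"],2),"shift first (units)",(r.inv().apply(d)/.4).round(4),"| after turn",(T.inv().apply(d)/.4).round(4),"turn",((r.inv()*T).as_rotvec()/np.pi).round(4),"dist",np.linalg.norm(d).round(4))
E
python3 - <<'E'
from h import *
plan([.505,.039,.15],8.5)
E
```

```text
t 0.1 shift first (units) [-1.1607 -1.1164  0.1726] | after turn [-1.5281  0.5089  0.1709] turn [-6.000e-04  2.000e-04  3.462e-01] dist 0.6479
```

Call:
{"fn": "drive_tool", "kwargs": {"rows": [[-0.0645, -0.062, 0.0096, 0, 0, 0, 0], [-0.0645, -0.062, 0.0096, 0, 0, 0, 0], [-0.0645, -0.062, 0.0096, 0, 0, 0, 0], [-0.0645, -0.062, 0.0096, 0, 0, 0, 0], [-0.0645, -0.062, 0.0096, 0, 0, 0, 0], [-0.0645, -0.062, 0.0096, 0, 0, 0, 0], [-0.0645, -0.062, 0.0096, 0, 0, 0, 0], [-0.0645, -0.062, 0.0096, 0, 0, 0, 0], [-0.0645, -0.062, 0.0096, 0, 0, 0, 0], [-0.0645, -0.062, 0.0096, 0, 0, 0, 0], [-0.0645, -0.062, 0.0096, 0, 0, 0, 0], [-0.0645, -0.062, 0.0096, 0, 0, 0, 0], [-0.0645, -0.062, 0.0096, 0, 0, 0, 0], [-0.0645, -0.062, 0.0096, 0, 0, 0, 0], [-0.0645, -0.062, 0.0096, 0, 0, 0, 0], [-0.0645, -0.062, 0.0096, 0, 0, 0, 0], [-0.0645, -0.062, 0.0096, 0, 0, 0, 0], [-0.0645, -0.062, 0.0096, 0, 0, 0, 0]]}}

```text
time_s: 1.6
tcp_pos: [0.5057, 0.038, 0.1498]
ee_rot: [-0.524, -3.097, -0.0]
contact_force: [0.9, 0.7, 0.5]
opening: 0.0852
grip_force: 0.0
```

Call:
{"fn": "drive_tool", "kwargs": {"rows": [[0, 0, 0, 0, 0, 0.0346, 0], [0, 0, 0, 0, 0, 0.0346, 0], [0, 0, 0, 0, 0, 0.0346, 0], [0, 0, 0, 0, 0, 0.0346, 0], [0, 0, 0, 0, 0, 0.0346, 0], [0, 0, 0, 0, 0, 0.0346, 0], [0, 0, 0, 0, 0, 0.0346, 0], [0, 0, 0, 0, 0, 0.0346, 0], [0, 0, 0, 0, 0, 0.0346, 0], [0, 0, 0, 0, 0, 0.0346, 0], [0, 0, 0, 0, 0, 0, 0], [0, 0, 0, 0, 0, 0, 0]]}}

```text
time_s: 2.6
tcp_pos: [0.5052, 0.0398, 0.15]
ee_rot: [-2.046, -2.383, 0.001]
contact_force: [-0.4, -0.2, 0.2]
opening: 0.0852
grip_force: 0.0
```

Run:
```python
from h import *
s=manip.state(); print(s["tcp_pos"],s["contact_force"])
plan([.505,.039,.033],8.5,s)
c,im,d=cam("wrist"); cv2.imwrite("pics/w1.png",im); np.save("w1.npy",d); print(c)
```

```text
[0.50524963 0.03975603 0.14997167] [-0.41008162 -0.22054915  0.1646677 ]
t 2.6 shift first (units) [-0.0018 -0.0007  0.2924] | after turn [-0.0018 -0.0009  0.2924] turn [-0.0002 -0.      0.0011] dist 0.117
{'vertical_fov': 65.70646984690485, 'cx': 259.7260435412995, 'cy': 188.38076178027126, 'camera_from_world': array([[ 9.88425963e-01,  1.51703272e-01, -4.83773807e-04,
        -5.06472739e-01],
       [ 1.44445423e-01, -9.40153111e-01,  3.08622176e-01,
        -5.38078360e-02],
       [ 4.63641724e-02, -3.05120051e-01, -9.51184587e-01,
         3.02168971e-01],
       [ 0.00000000e+00,  0.00000000e+00,  0.00000000e+00,
         1.00000000e+00]])}
```

View pics/w1.png

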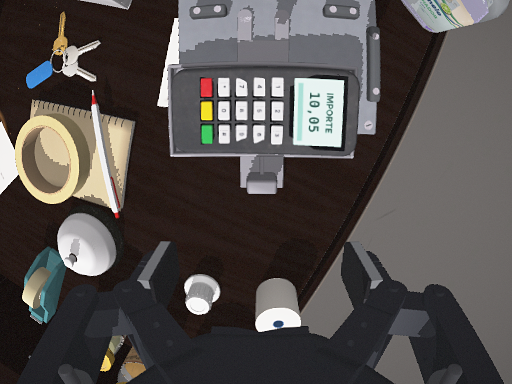

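The wrist view shows the grip at (262,183) ahead of the fingers, the terminal behind it, and the cap at (203,290). I'll measure the grip from the wrist depth.

```bash
cat >> h.py <<'E'
def fcloud(c,d):
    f=192/np.tan(np.radians(c["vertical_fov"])/2)
    v,u=np.mgrid[:384,:512]; x=u-c["cx"]; y=v-c["cy"]; r=np.hypot(x,y)+1e-9; t=np.tan(r/f)/r
    P=np.stack([x*t*d,y*t*d,d,np.ones_like(d)],-1)
    return (P@np.linalg.inv(c["camera_from_world"]).T)[...,:3]
def seg(P,n,box,z0,z1):
    v,u=np.mgrid[:384,:512]
    m=(P[...,2]>z0)&(P[...,2]<z1)&(u>box[0])&(u<box[2])&(v>box[1])&(v<box[3])
    Q=P[m]; r=cv2.minAreaRect(Q[:,:2].astype(np.float32)*1000)
    print(n,len(Q),Q.mean(0).round(4),np.round(r[0],1),np.round(r[1],1),round(r[2],2))
    return Q
E
python3 - <<'E'
from h import *
c=manip.calibration("wrist"); P=fcloud(c,np.load("w1.npy"))
seg(P,"grip",(235,160,290,205),.040,.05)
seg(P,"cap",(170,260,230,330),.030,.045)
seg(P,"lugA",(320,0,370,20),.014,.025)
seg(P,"lugB",(185,0,235,20),.014,.025)
seg(P,"rail",(360,20,390,110),.014,.025)
seg(P,"term",(165,60,365,160),.048,.06)
E
```

```text
grip 433 [0.5082 0.0374 0.0439] [508.5  37. ] [27.  13.4] 7.88
cap 438 [ 0.457  -0.1189  0.035 ] [ 457.  -120.1] [29.1 30.1] 47.77
lugA 406 [0.5586 0.2168 0.0188] [559.2 217.7] [35.  12.8] 11.5
lugB 422 [0.4325 0.195  0.0189] [431.9 195.4] [36.  12.1] 8.43
rail 881 [0.5997 0.1717 0.0187] [600.7 172.4] [12.6 77.7] 9.92
term 5068 [0.5532 0.114  0.051 ] [544.3 112.6] [76.9 76.8] 7.09
```

Call:
{"fn": "drive_tool", "kwargs": {"rows": [[-0.002, 0.002, 0.0365, 0, 0, 0, 0], [-0.0025, 0.0025, 0.0365, 0, 0, 0, 0], [0, 0, 0.0365, 0, 0, 0, 0], [0, 0, 0.0365, 0, 0, 0, 0], [0, 0, 0.0365, 0, 0, 0, 0], [0, 0, 0.0365, 0, 0, 0, 0], [0, 0, 0.0365, 0, 0, 0, 0], [0, 0, 0.0365, 0, 0, 0, 0], [0, 0, 0, 0, 0, 0, 0], [0, 0, 0, 0, 0, 0, 255], [0, 0, 0, 0, 0, 0, 255], [0, 0, 0, 0, 0, 0, 255], [0, 0, 0, 0, 0, 0, 255], [0, 0, 0, 0, 0, 0, 255], [0, 0, 0, 0, 0, 0, 255], [0, 0, 0, 0, 0, 0, 255], [0, 0, 0, 0, 0, 0, 255], [0, 0, 0, 0, 0, 0, 255]], "force": 30}}

```text
time_s: 4.15
tcp_pos: [0.5076, 0.0382, 0.0335]
ee_rot: [2.05, 2.381, 0.0]
contact_force: [0.1, 1.0, -0.3]
opening: 0.0001
grip_force: 0.0
```

Run:
```python
from h import *
s=manip.state(); print({k:np.round(s[k],4) for k in("tcp_pos","ee_rot","contact_force","ft_torque","opening","grip_force")})
plan(s["tcp_pos"],9.76,s)
```

```text
{'tcp_pos': array([0.5076, 0.0382, 0.0335]), 'ee_rot': array([2.0498e+00, 2.3806e+00, 1.0000e-04]), 'contact_force': array([ 0.1449,  1.0291, -0.3106]), 'ft_torque': array([-0.033 , -0.0497,  0.0143]), 'opening': np.float64(0.0001), 'grip_force': np.float64(0.0)}
t 4.15 shift first (units) [0. 0. 0.] | after turn [0. 0. 0.] turn [ 0.      0.     -0.0068] dist 0.0
```

Run:
```python
from h import *
a=cam("wrist"); b=cam("top"); cv2.imwrite("pics/m2.png",np.hstack([cv2.resize(a[1],(400,300)),cv2.resize(b[1][100:240,100:287],(400,300))]))
np.save("w2.npy",a[2]); P=cloud(b[0],b[2]); np.save("top2.npy",P)
```

```text
(no output)
```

View pics/m2.png

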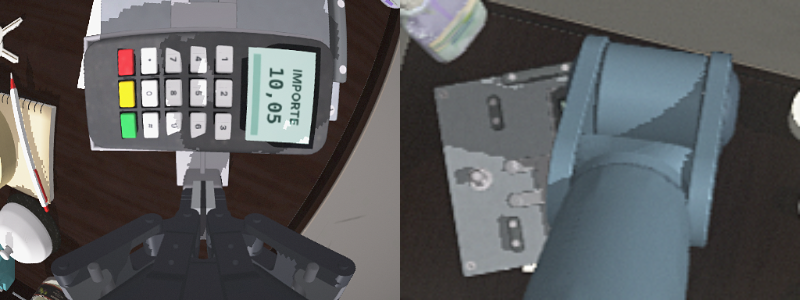

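Run:
```python
from h import *
c=manip.calibration("wrist"); d=np.load("w2.npy"); P=fcloud(c,d)
seg(P,"grip",(215,190,300,250),.040,.05)
seg(P,"foot",(215,180,300,250),.008,.014)
for u in (256,262): print(u,[(v,*P[v,u].round(3)) for v in range(185,300,8)])
```

```text
grip 423 [0.506  0.06   0.0442] [505.2  54.7] [42.8 31.3] 10.12
foot 1739 [0.5071 0.0459 0.0103] [507.7  41.3] [44.5 31.1] 7.76
256 [(185, np.float64(0.502), np.float64(0.073), np.float64(0.045)), (193, np.float64(0.502), np.float64(0.068), np.float64(0.044)), (201, np.float64(0.504), np.float64(0.056), np.float64(0.023)), (209, np.float64(0.504), np.float64(0.051), np.float64(0.024)), (217, np.float64(0.505), np.float64(0.046), np.float64(0.024)), (225, np.float64(0.506), np.float64(0.043), np.float64(0.027)), (233, np.float64(0.505), np.float64(0.049), np.float64(0.05)), (241, np.float64(0.505), np.float64(0.05), np.float64(0.06)), (249, np.float64(0.505), np.float64(0.049), np.float64(0.068)), (257, np.float64(0.505), np.float64(0.049), np.float64(0.074)), (265, np.float64(0.505), np.float64(0.049), np.float64(0.081)), (273, np.float64(0.506), np.float64(0.045), np.float64(0.081)), (281, np.float64(0.507), np.float64(0.042), np.float64(0.082)), (289, np.float64(0.507), np.float64(0.037), np.float64(0.082)), (297, np.float64(0.508), np.float64(0.033), np.float64(0.082))]
262 [(185,
[... 248 characters left out ...]
), (217, np.float64(0.509), np.float64(0.047), np.float64(0.023)), (225, np.float64(0.509), np.float64(0.044), np.float64(0.028)), (233, np.float64(0.508), np.float64(0.05), np.float64(0.051)), (241, np.float64(0.508), np.float64(0.05), np.float64(0.061)), (249, np.float64(0.508), np.float64(0.05), np.float64(0.068)), (257, np.float64(0.508), np.float64(0.049), np.float64(0.074)), (265, np.float64(0.508), np.float64(0.05), np.float64(0.082)), (273, np.float64(0.508), np.float64(0.046), np.float64(0.082)), (281, np.float64(0.509), np.float64(0.042), np.float64(0.082)), (289, np.float64(0.51), np.float64(0.038), np.float64(0.082)), (297, np.float64(0.51), np.float64(0.033), np.float64(0.082))]
```

The fingers closed on nothing: the grip was squeezed forward and now sits ahead of the pads. Lifting to look again.

Call:
{"fn": "drive_tool", "kwargs": {"rows": [[0, 0, -0.07, 0, 0, 0, 255], [0, 0, -0.07, 0, 0, 0, 255], [0, 0, -0.07, 0, 0, 0, 200], [0, 0, -0.07, 0, 0, 0, 0], [0, 0, 0, 0, 0, 0, 0], [0, 0, 0, 0, 0, 0, 0], [0, 0, 0, 0, 0, 0, 0], [0, 0, 0, 0, 0, 0, 0]]}}

```text
time_s: 4.92
tcp_pos: [0.5065, 0.0384, 0.1439]
ee_rot: [-2.048, -2.379, 0.002]
contact_force: [0.2, 0.1, -0.0]
opening: 0.072
grip_force: 0.0
```

Run:
```python
from h import *
c=manip.calibration("wrist");s=manip.state(); _,im,d=cam("wrist"); cv2.imwrite("pics/w3.png",im)
P=fcloud(c,d); np.save("w3.npy",P); print(s["tcp_pos"],s["opening"])
```

```text
[0.50645874 0.03836801 0.14388416] 0.07196566227518962
```

View pics/w3.png

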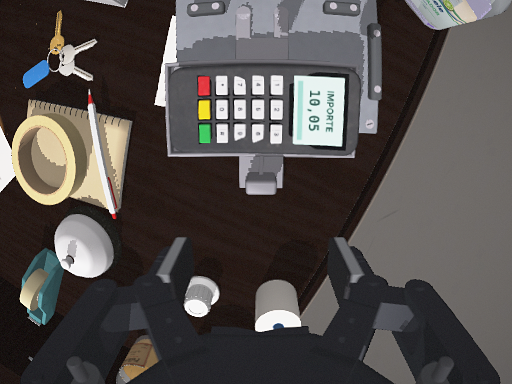

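The picture shows the cradle where it was, grip still at (262,183), so it never moved. I'll check the earlier depth around the closed fingers, numerically.

Run:
```python
from h import *
P3=np.load("w3.npy"); seg(P3,"grip",(235,160,290,205),.040,.05)
seg(P3,"lugB",(185,0,235,20),.014,.025);seg(P3,"cap",(170,260,230,330),.030,.045)
# w2 cloud: rebuild camera pose = current pose moved down
c=manip.calibration("wrist"); M=np.linalg.inv(c["camera_from_world"]); M[:3,3]+=np.array([.5076,.0382,.0335])-manip.state()["tcp_pos"]
c["camera_from_world"]=np.linalg.inv(M); P=fcloud(c,np.load("w2.npy"))
for v in range(196,300,8): print(v,[(int(x*1000),int(y*1000),int(z*1000)) for x,y,z in P[v,222:302:8]])
print(M[:3,3])
```

```text
grip 462 [0.5078 0.0372 0.0438] [507.8  36.5] [27.3 14.2] 9.1
lugB 442 [0.4322 0.195  0.0187] [432.  195.6] [35.7 12.5] 8.79
cap 451 [ 0.4571 -0.1187  0.035 ] [ 457.2 -120.3] [29.5 30.7] 41.11
196 [(481, 46, -2), (487, 52, 10), (492, 53, 10), (497, 54, 11), (502, 54, 10), (506, 59, 22), (512, 56, 11), (517, 57, 10), (522, 57, 9), (529, 54, -1)]
204 [(482, 41, 0), (488, 46, 10), (493, 47, 10), (498, 48, 10), (503, 49, 11), (507, 54, 22), (513, 50, 10), (518, 51, 10), (523, 51, 9), (530, 49, 0)]
212 [(482, 36, 0), (488, 41, 10), (493, 42, 10), (499, 42, 9), (504, 43, 10), (508, 49, 22), (514, 44, 9), (519, 46, 10), (524, 47, 10), (531, 42, -2)]
220 [(483, 29, 0), (489, 36, 10), (494, 40, 20), (499, 42, 21), (504, 42, 21), (509, 43, 21), (514, 44, 20), (519, 44, 20), (525, 41, 11), (533, 36, -1)]
228 [(483, 23, -1), (490, 30, 10), (495, 40, 30), (500, 41, 31), (504, 42, 32), (509, 42, 30), (513, 44, 32), (518, 44, 31), (526, 35, 10), (534, 31, -1)]
236 [(484, 16, -1), (490, 23, 9), (496, 41, 42), (500, 42, 43), (504, 49, 55), (508, 50, 56), (512, 50, 54), (518, 44, 41), (527, 29, 9), (5
[... 433 characters left out ...]
47, 71), (519, 47, 71), (539, 5, 0)]
268 [(487, -10, -1), (494, 43, 77), (498, 50, 87), (501, 49, 84), (505, 47, 81), (508, 48, 82), (511, 50, 83), (513, 53, 87), (517, 51, 84), (541, -2, -2)]
276 [(487, -17, 0), (495, 48, 91), (498, 49, 91), (501, 49, 90), (504, 50, 91), (508, 44, 81), (511, 50, 90), (513, 52, 92), (517, 51, 90), (520, 52, 91)]
284 [(493, 48, 96), (496, 48, 96), (499, 48, 95), (502, 49, 95), (505, 46, 90), (509, 40, 82), (510, 51, 96), (513, 51, 95), (516, 52, 96), (519, 52, 96)]
292 [(493, 47, 100), (496, 48, 100), (499, 49, 101), (502, 49, 101), (505, 42, 91), (510, 36, 82), (510, 51, 101), (513, 51, 101), (516, 52, 101), (519, 51, 100)]
[0.4973415  0.11686066 0.18737705]
```

Run:
```python
from h import *
P=np.load("w3.npy")
for v in range(232,300,6): print(v,[(u,*(P[v,u]*1000).astype(int)) for u in (165,175,185,335,345,355)])
s=manip.state(); print(s["joints"],s["tcp_pos"],s["opening"])
```

```text
232 [(165, np.int64(409), np.int64(-47), np.int64(0)), (175, np.int64(421), np.int64(-45), np.int64(0)), (185, np.int64(433), np.int64(-43), np.int64(0)), (335, np.int64(603), np.int64(-18), np.int64(-2)), (345, np.int64(608), np.int64(-9), np.int64(14)), (355, np.int64(618), np.int64(-6), np.int64(17))]
238 [(165, np.int64(409), np.int64(-54), np.int64(0)), (175, np.int64(463), np.int64(42), np.int64(167)), (185, np.int64(468), np.int64(44), np.int64(168)), (335, np.int64(543), np.int64(55), np.int64(168)), (345, np.int64(609), np.int64(-15), np.int64(16)), (355, np.int64(619), np.int64(-12), np.int64(20))]
244 [(165, np.int64(409), np.int64(-63), np.int64(0)), (175, np.int64(465), np.int64(43), np.int64(174)), (185, np.int64(470), np.int64(44), np.int64(174)), (335, np.int64(541), np.int64(54), np.int64(174)), (345, np.int64(547), np.int64(55), np.int64(173)), (355, np.int64(618), np.int64(-16), np.int64(27))]
250 [(165, np.int64(460), np.int64(39), np.int64(174)), (175, np.int64(467), np.int64(43), np.int64(180)), (185, np.int64(470), np.int64(41), np.int64(175)), (335, np.int64(5
[... 2080 characters left out ...]
np.int64(32), np.int64(197)), (185, np.int64(473), np.int64(22), np.int64(184)), (335, np.int64(544), np.int64(34), np.int64(185)), (345, np.int64(496), np.int64(117), np.int64(297)), (355, np.int64(540), np.int64(55), np.int64(213))]
298 [(165, np.int64(472), np.int64(46), np.int64(218)), (175, np.int64(472), np.int64(32), np.int64(200)), (185, np.int64(441), np.int64(-115), np.int64(28)), (335, np.int64(603), np.int64(-68), np.int64(55)), (345, np.int64(543), np.int64(43), np.int64(202)), (355, np.int64(539), np.int64(56), np.int64(217))]
[-1.47968075e-01 -3.59638500e-03  1.97621708e+00 -1.32953490e-05
  1.17212261e+00 -2.96934552e-01] [0.50644386 0.03835145 0.14381493] 0.07874068085303519
```

The closed fingertips actually sit about 17 mm *above* the reported TCP height, so they closed over the top of the post. The real tip is roughly 34 mm short of where the interface text puts it. I'll correct for this and descend in stages, watching the force.

Call:
{"fn": "drive_tool", "kwargs": {"rows": [[-0.002, 0.003, 0.04, 0, 0, 0, 0], [0, 0, 0.04, 0, 0, 0, 0], [0, 0, 0.04, 0, 0, 0, 0], [0, 0, 0.04, 0, 0, 0, 0], [0, 0, 0.04, 0, 0, 0, 0], [0, 0, 0.04, 0, 0, 0, 0], [0, 0, 0.03, 0, 0, 0, 0], [0, 0, 0.02, 0, 0, 0, 0], [0, 0, 0.02, 0, 0, 0, 0], [0, 0, 0, 0, 0, 0, 0]]}}

```text
time_s: 5.8
tcp_pos: [0.5077, 0.0377, 0.0198]
ee_rot: [-2.048, -2.379, 0.003]
contact_force: [-0.1, -0.0, 0.1]
opening: 0.0854
grip_force: 0.0
```

Call:
{"fn": "drive_tool", "kwargs": {"rows": [[0, 0, 0.015, 0, 0, 0, 0], [0, 0, 0.015, 0, 0, 0, 0], [0, 0, 0.01, 0, 0, 0, 0], [0, 0, 0, 0, 0, 0, 0]]}}

```text
time_s: 6.13
tcp_pos: [0.5084, 0.0377, 0.0048]
ee_rot: [-2.049, -2.38, 0.001]
contact_force: [-0.2, 0.3, -0.8]
opening: 0.0857
grip_force: 0.0
```

Call:
{"fn": "drive_tool", "kwargs": {"rows": [[0, 0, 0, 0, 0, 0, 255], [0, 0, 0, 0, 0, 0, 255], [0, 0, 0, 0, 0, 0, 255], [0, 0, 0, 0, 0, 0, 255], [0, 0, 0, 0, 0, 0, 255], [0, 0, 0, 0, 0, 0, 255], [0, 0, 0, 0, 0, 0, 255]], "force": 30}}

```text
time_s: 6.72
tcp_pos: [0.5089, 0.0375, 0.0058]
ee_rot: [2.05, 2.381, -0.0]
contact_force: [-1.7, -0.1, 3.4]
opening: 0.0275
grip_force: 35.2
```

Gripped: 27.5 mm opening, 35 N. Next I'll square up and slide towards the rail (tool +y).

Call:
{"fn": "drive_tool", "kwargs": {"rows": [[0, 0, -0.003, 0, 0, -0.003, 255], [0, 0, 0, 0, 0, -0.004, 255], [0, 0.005, 0, 0, 0, 0, 255], [0, 0.005, 0, 0, 0, 0, 255], [0, 0.005, 0, 0, 0, 0, 255], [0, 0.005, 0, 0, 0, 0, 255], [0, 0.005, 0, 0, 0, 0, 255], [0, 0.004, 0, 0, 0, 0, 255], [0, 0, 0, 0, 0, 0, 255]]}}

```text
time_s: 7.47
tcp_pos: [0.5207, 0.0396, 0.0067]
ee_rot: [2.023, 2.403, 0.0]
contact_force: [-0.6, -0.0, -3.0]
opening: 0.0272
grip_force: 34.4
```

Call:
{"fn": "drive_tool", "kwargs": {"rows": [[0, 0.003, 0, 0, 0, 0, 255], [0, 0.003, 0, 0, 0, 0, 255], [0, 0, 0, 0, 0, 0, 255]]}}

```text
time_s: 7.72
tcp_pos: [0.5229, 0.04, 0.0067]
ee_rot: [2.024, 2.403, 0.0]
contact_force: [-0.1, 0.2, -3.8]
opening: 0.027
grip_force: 34.4
```

Call:
{"fn": "drive_tool", "kwargs": {"rows": [[0, 0.003, 0, 0, 0, 0, 255], [0, 0.003, 0, 0, 0, 0, 255], [0, 0, 0, 0, 0, 0, 255]]}}

```text
time_s: 7.97
tcp_pos: [0.5242, 0.0402, 0.0063]
ee_rot: [-2.022, -2.403, 0.003]
contact_force: [-4.8, -2.6, -2.5]
opening: 0.0272
grip_force: 34.6
```

Call:
{"fn": "drive_tool", "kwargs": {"rows": [[0, 0.003, 0.003, 0, 0, 0, 255], [0, 0.002, 0, 0, 0, 0, 255], [0, 0, 0, 0, 0, 0, 255]]}}

```text
time_s: 8.22
tcp_pos: [0.5249, 0.0399, 0.0055]
ee_rot: [-2.019, -2.403, 0.008]
contact_force: [-12.0, -6.9, 6.3]
opening: 0.0275
grip_force: 36.3
```

Run:
```python
from h import *
s=manip.state(); print(s["contact_force"],s["ft_torque"]); plan(s["tcp_pos"],9.8,s)
c=manip.calibration("wrist"); _,im,d=cam("wrist"); cv2.imwrite("pics/w4.png",im)
P=fcloud(c,d); np.save("w4.npy",P)
```

```text
[-12.00984647  -6.89406127   6.33931706] [-0.85595691  1.61482152  0.50279205]
t 8.22 shift first (units) [0. 0. 0.] | after turn [0. 0. 0.] turn [-0.002   0.0002  0.0007] dist 0.0
```

View pics/w4.png

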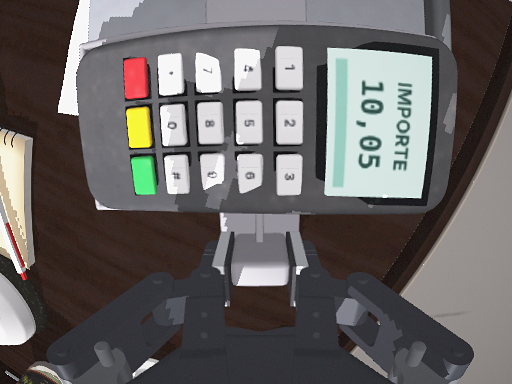

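The post is held between the pads at (260,260) and the cradle is against the rail, after 16 mm of travel. I'll ease the push and slide home along tool +x.

Call:
{"fn": "drive_tool", "kwargs": {"rows": [[0, -0.003, 0, 0, 0, 0, 255], [0.006, 0, 0, 0, 0, 0, 255], [0.01, 0, 0, 0, 0, 0, 255], [0.01, 0, 0, 0, 0, 0, 255], [0.01, 0, 0, 0, 0, 0, 255], [0.01, 0, 0, 0, 0, 0, 255], [0.01, 0, 0, 0, 0, 0, 255], [0, 0, 0, 0, 0, 0, 255]]}}

```text
time_s: 8.93
tcp_pos: [0.5204, 0.061, 0.0058]
ee_rot: [-2.021, -2.403, 0.009]
contact_force: [-11.5, -10.2, 7.4]
opening: 0.0274
grip_force: 35.9
```

Call:
{"fn": "drive_tool", "kwargs": {"rows": [[0.01, 0, 0, 0, 0, 0, 255], [0.01, 0, 0, 0, 0, 0, 255], [0.01, 0, 0, 0, 0, 0, 255], [0.01, 0, 0, 0, 0, 0, 255], [0.005, 0, 0, 0, 0, 0, 255], [0, 0, 0, 0, 0, 0, 255]]}}

```text
time_s: 9.43
tcp_pos: [0.5168, 0.0781, 0.0058]
ee_rot: [-2.022, -2.402, 0.012]
contact_force: [-14.6, -13.9, 9.5]
opening: 0.027
grip_force: 36.2
```

Call:
{"fn": "drive_tool", "kwargs": {"rows": [[0.005, 0, 0, 0, 0, 0, 255], [0.005, 0, 0, 0, 0, 0, 255], [0, 0, 0, 0, 0, 0, 255]]}}

```text
time_s: 9.68
tcp_pos: [0.516, 0.0817, 0.0057]
ee_rot: [-2.022, -2.402, 0.013]
contact_force: [-14.5, -14.8, 10.7]
opening: 0.0272
grip_force: 36.3
```

Call:
{"fn": "drive_tool", "kwargs": {"rows": [[0.005, -0.002, -0.002, 0, 0, 0, 255], [0.005, 0, 0, 0, 0, 0, 255], [0, 0, 0, 0, 0, 0, 255]]}}

```text
time_s: 9.93
tcp_pos: [0.515, 0.0874, 0.0058]
ee_rot: [-2.023, -2.4, 0.006]
contact_force: [-6.5, -5.6, 1.1]
opening: 0.0278
grip_force: 35.1
```

Call:
{"fn": "drive_tool", "kwargs": {"rows": [[0.004, 0, 0, 0, 0, 0, 255], [0.004, 0, 0, 0, 0, 0, 255], [0, 0, 0, 0, 0, 0, 255]]}}

```text
time_s: 10.18
tcp_pos: [0.515, 0.0877, 0.006]
ee_rot: [2.021, 2.403, -0.012]
contact_force: [-6.4, -20.2, 0.8]
opening: 0.0276
grip_force: 35.1
```

Call:
{"fn": "drive_tool", "kwargs": {"rows": [[0.003, 0, 0, 0, 0, 0, 255], [0.003, 0, 0, 0, 0, 0, 255], [0, 0, 0, 0, 0, 0, 255]]}}

```text
time_s: 10.43
tcp_pos: [0.5149, 0.0878, 0.0062]
ee_rot: [2.017, 2.403, -0.017]
contact_force: [-7.5, -30.3, 2.2]
opening: 0.0271
grip_force: 35.1
```

Hard stop at the lugs, 30 N. I'll relax, release and lift clear.

Call:
{"fn": "drive_tool", "kwargs": {"rows": [[-0.005, 0, 0, 0, 0, 0, 255], [0, -0.001, 0, 0, 0, 0, 255], [0, 0, 0, 0, 0, 0, 255]]}}

```text
time_s: 10.68
tcp_pos: [0.5149, 0.0878, 0.0061]
ee_rot: [2.02, 2.403, -0.011]
contact_force: [-6.5, -19.0, -0.8]
opening: 0.0273
grip_force: 35.0
```

Call:
{"fn": "drive_tool", "kwargs": {"rows": [[0, 0, 0, 0, 0, 0, 0], [0, 0, 0, 0, 0, 0, 0], [0, 0, 0, 0, 0, 0, 0], [0, 0, 0, 0, 0, 0, 0], [0, 0, -0.05, 0, 0, 0, 0], [0, 0, -0.08, 0, 0, 0, 0], [0, 0, -0.08, 0, 0, 0, 0], [0, 0, -0.08, 0, 0, 0, 0], [0, 0, -0.08, 0, 0, 0, 0], [0, 0, 0, 0, 0, 0, 0], [0, 0, 0, 0, 0, 0, 0]]}}

```text
time_s: 11.6
tcp_pos: [0.5176, 0.0919, 0.157]
ee_rot: [2.02, 2.4, 0.006]
contact_force: [0.3, 0.5, -1.4]
opening: 0.0853
grip_force: 0.0
```

Run:
```python
from h import *
c=manip.calibration("wrist"); s=manip.state(); _,im,d=cam("wrist"); cv2.imwrite("pics/w5.png",im)
P=fcloud(c,d); np.save("w5.npy",P); print(s["tcp_pos"],s["ee_rot"])
```

```text
[0.51762004 0.09190383 0.15697606] [2.02020602 2.40003819 0.00612897]
```

View pics/w5.png

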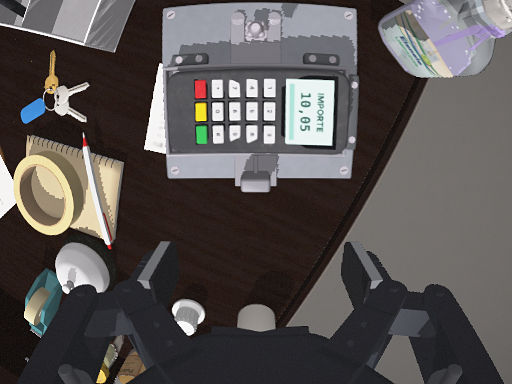

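The picture shows the cradle square in the corner, with the fork round the stud at (257,30). The cap is at (187,317). I'll check the pose and measure the stud and the cap.

Run:
```python
from h import *
P=np.load("w5.npy")
seg(P,"grip",(230,160,285,195),.040,.05)
a=seg(P,"lugA",(300,48,345,70),.014,.025); b=seg(P,"lugB",(170,48,212,70),.014,.025)
seg(P,"stud",(240,12,275,45),.024,.034)
seg(P,"studlow",(240,12,275,45),.018,.034)
seg(P,"cap",(160,290,215,345),.030,.045)
rim=seg(P,"rim",(160,60,360,165),.019,.026)
seg(P,"roll",(230,295,280,330),.05,.07)
s=manip.state(); plan([.457,-.1195,.15],9.8,s)
```

```text
grip 420 [0.5158 0.0875 0.0438] [515.8  86.9] [26.7 14.5] 10.36
lugA 602 [0.5593 0.2151 0.0195] [560. 216.] [43.4 16.4] 11.39
lugB 563 [0.4336 0.1937 0.0196] [434.1 194.1] [40.5 15.9] 8.82
stud 192 [0.4912 0.2339 0.027 ] [490.9 234. ] [15. 16.] 5.4
studlow 277 [0.4912 0.2335 0.0257] [491.3 234.1] [17.1 16.3] 9.89
cap 235 [ 0.4602 -0.1158  0.0347] [ 461.5 -117.5] [19.5 31.1] 38.05
rim 2169 [0.5079 0.1639 0.0208] [509.6 155.2] [195.  104.4] 9.74
roll 0 [nan nan nan] [0. 0.] [0. 0.] 0.0
t 11.65 shift first (units) [-0.4955 -0.2358  0.0117] | after turn [-0.4956 -0.2356  0.0121] turn [0.0005 0.     0.0001] dist 0.2196h.py:35: RuntimeWarning: Mean of empty slice.
  print(n,len(Q),Q.mean(0).round(4),np.round(r[0],1),np.round(r[1],1),round(r[2],2))
  ret = um.true_divide(
```

The cradle is home: grip-to-stud distance is 149.2 mm (nominal 150) and the angle agrees. Now I'll go for the cap.

Call:
{"fn": "drive_tool", "kwargs": {"rows": [[-0.071, -0.034, 0, 0, 0, 0, 80], [-0.071, -0.034, 0, 0, 0, 0, 80], [-0.071, -0.034, 0, 0, 0, 0, 80], [-0.071, -0.034, 0, 0, 0, 0, 80], [-0.071, -0.034, 0, 0, 0, 0, 80], [-0.071, -0.034, 0, 0, 0, 0, 80], [-0.0705, -0.034, 0, 0, 0, 0, 80], [0, 0, 0.05, 0, 0, 0, 80], [0, 0, 0.05, 0, 0, 0, 80], [0, 0, 0.05, 0, 0, 0, 80], [0, 0, 0.05, 0, 0, 0, 80], [0, 0, 0, 0, 0, 0, 80], [0, 0, 0, 0, 0, 0, 80]]}}

```text
time_s: 12.73
tcp_pos: [0.454, -0.1193, 0.0721]
ee_rot: [-2.02, -2.399, 0.002]
contact_force: [0.5, -0.1, -0.4]
opening: 0.0585
grip_force: 0.0
```

Run:
```python
from h import *
c=manip.calibration("wrist"); s=manip.state(); _,im,d=cam("wrist"); cv2.imwrite("pics/w6.png",im)
P=fcloud(c,d); np.save("w6.npy",P); print(s["tcp_pos"],s["opening"])
plan([.4562,-.12,-.003],9.8,s)
# find cap top: near expected place, z .03-.045
m=(np.hypot(P[...,0]-.457,P[...,1]+.12)<.03)&(P[...,2]>.03)&(P[...,2]<.045)
Q=P[m]; print(len(Q),cv2.minEnclosingCircle(Q[:,:2].astype(np.float32)*1000), Q.min(0),Q.max(0))
```

```text
[ 0.45400918 -0.11929205  0.07214624] 0.058540900138649134
t 12.73 shift first (units) [-0.0033  0.0059  0.1878] | after turn [-0.0027  0.0051  0.1879] turn [-0.0013 -0.0011 -0.    ] dist 0.0752
1433 ((456.29022216796875, -121.82875061035156), 16.140878677368164) [ 0.44069526 -0.13684514  0.0300028 ] [ 0.47209007 -0.10610463  0.03839913]
```

View pics/w6.png

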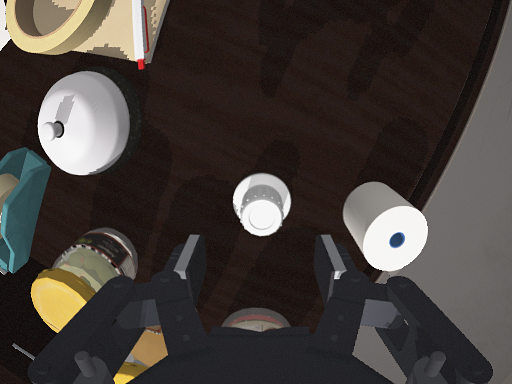

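The cap is at (262,215), between the fingers, and the till roll is clear at (385,225). Descending in two stages, then closing.

Call:
{"fn": "drive_tool", "kwargs": {"rows": [[-0.0025, 0.0025, 0.03, 0, 0, 0, 80], [-0.002, 0.002, 0.03, 0, 0, 0, 80], [0, 0, 0.03, 0, 0, 0, 80], [0, 0, 0.03, 0, 0, 0, 80], [0, 0, 0.03, 0, 0, 0, 80], [0, 0, 0.02, 0, 0, 0, 80], [0, 0, 0.012, 0, 0, 0, 80], [0, 0, 0, 0, 0, 0, 80]]}}

```text
time_s: 13.45
tcp_pos: [0.4578, -0.1217, 0.0013]
ee_rot: [-2.023, -2.403, 0.0]
contact_force: [-0.5, -1.1, 0.5]
opening: 0.0586
grip_force: 0.0
```

Call:
{"fn": "drive_tool", "kwargs": {"rows": [[0, 0, 0, 0, 0, 0, 255], [0, 0, 0, 0, 0, 0, 255], [0, 0, 0, 0, 0, 0, 255], [0, 0, 0, 0, 0, 0, 255], [0, 0, 0, 0, 0, 0, 255], [0, 0, 0, 0, 0, 0, 255]], "force": 70}}

```text
time_s: 13.95
tcp_pos: [0.4588, -0.1223, 0.0026]
ee_rot: [2.022, 2.402, 0.001]
contact_force: [0.5, 0.5, 6.2]
opening: 0.029
grip_force: 69.1
```

Call:
{"fn": "drive_tool", "kwargs": {"rows": [[0, 0, -0.02, 0, 0, 0, 255], [0, 0, -0.04, 0, 0, 0, 255], [0, 0, -0.06, 0, 0, 0, 255], [0, 0, -0.06, 0, 0, 0, 255], [0, 0, -0.06, 0, 0, 0, 255], [0, 0, 0, 0, 0, 0, 255]]}}

```text
time_s: 14.45
tcp_pos: [0.461, -0.1234, 0.1028]
ee_rot: [2.017, 2.396, 0.003]
contact_force: [0.5, 0.2, 0.4]
opening: 0.029
grip_force: 69.1
```

Run:
```python
from h import *
s=manip.state(); print(s["opening"],s["grip_force"],s["tcp_pos"])
plan([.4897,.2351,s["tcp_pos"][2]],9.75,s)
c=manip.calibration("wrist"); _,im,d=cam("wrist"); P=fcloud(c,d); np.save("w7.npy",P); np.save("w7c.npy",c["camera_from_world"])
print(P.shape)
t=s["tcp_pos"]; m=(np.hypot(P[...,0]-t[0],P[...,1]-t[1])<.04)&(P[...,2]<t[2]+.045)&(P[...,2]>t[2]-.02)
v,u=np.nonzero(m); print(len(v),u.min(),u.max(),v.min(),v.max())
cv2.imwrite("pics/w7.png",cv2.resize(im[160:320,150:370],None,fx=3.6,fy=3.6))
```

```text
0.02904299316838373 69.10497445554938 [ 0.46097652 -0.12340645  0.10278559]
t 14.45 shift first (units) [ 0.8709  0.2235 -0.0036] | after turn [0.8712 0.2226 0.    ] turn [0.0024 0.0019 0.0003] dist 0.3597
(384, 512, 3)
6907 197 323 198 296
```

View pics/w7.png

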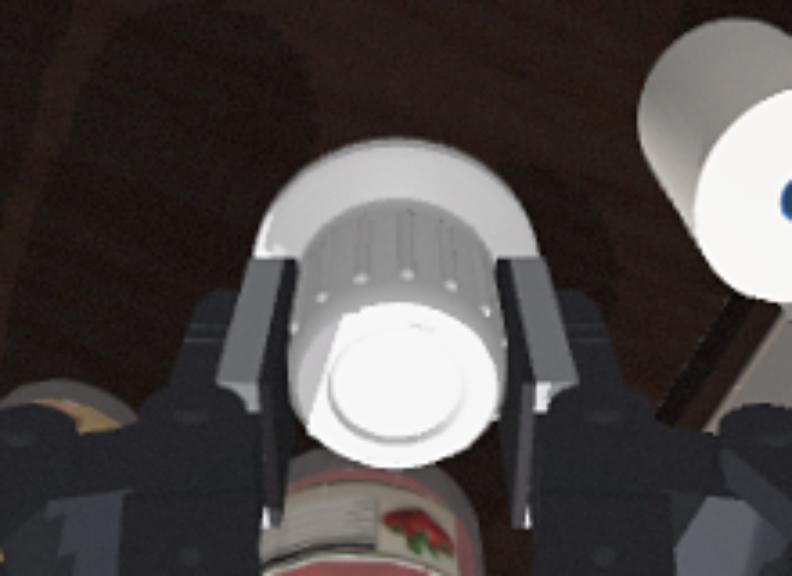

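The cap is held upright, its knob between the pads at about (400,385) in the crop. I'll get its centre from depth.

Run:
```python
from h import *
P=np.load("w7.npy"); t=np.array([.46098,-.12341,.10279])
v,u=np.mgrid[:384,:512]; box=(u>236)&(u<288)&(v>243)&(v<290)
Q=P[box&(P[...,2]>.12)]; print(np.percentile(Q[:,2],[5,50,90,99]))
T=Q[abs(Q[:,2]-np.percentile(Q[:,2],90))<.003]; (cx,cy),r=cv2.minEnclosingCircle(T[:,:2].astype(np.float32)*1000); print("top",cx,cy,r,T.mean(0))
F=P[(u>220)&(u<300)&(v>196)&(v<230)]; F=F[(F[:,2]>.09)&(F[:,2]<.115)]; print("flange",F.min(0),F.max(0),np.median(F[:,2]))
cap=np.array([cx,cy])/1000; stud=np.array([.4906,.2351])
d=stud-cap; s=manip.state(); r=R.from_rotvec(s["ee_rot"]); print((down(9.75).inv().apply([*d,0])/.4).round(4), d, cap-t[:2])
```

```text
[0.13424682 0.13576781 0.13685511 0.13753202]
top 461.63690185546875 -122.06040954589844 15.2203950881958 [ 0.46224698 -0.12152599  0.13580294]
flange [ 0.4391972  -0.12120709  0.10039173] [ 0.48294207 -0.09953068  0.11499056] 0.10708240390950327
[0.8677 0.2226 0.    ] [0.0289631  0.35716041] [0.0006569  0.00134959]
```

Call:
{"fn": "drive_tool", "kwargs": {"rows": [[0.03, 0.008, 0, 0.0024, 0.0019, 0, 255], [0.08, 0.02, 0, 0, 0, 0, 255], [0.08, 0.02, 0, 0, 0, 0, 255], [0.08, 0.02, 0, 0, 0, 0, 255], [0.08, 0.02, 0, 0, 0, 0, 255], [0.08, 0.02, 0, 0, 0, 0, 255], [0.08, 0.02, 0, 0, 0, 0, 255], [0.08, 0.02, 0, 0, 0, 0, 255], [0.08, 0.02, 0, 0, 0, 0, 255], [0.08, 0.02, 0, 0, 0, 0, 255], [0.08, 0.02, 0, 0, 0, 0, 255], [0.038, 0.0155, 0, 0, 0, 0, 255], [0, 0, 0, 0, 0, 0, 255], [0, 0, 0, 0, 0, 0, 255], [0, 0, 0, 0, 0, 0, 255]]}}

```text
time_s: 15.75
tcp_pos: [0.4855, 0.2352, 0.0974]
ee_rot: [-2.016, -2.395, 0.007]
contact_force: [-0.2, 0.5, -1.4]
opening: 0.0288
grip_force: 69.1
```

Run:
```python
from h import *
s=manip.state(); print(s["tcp_pos"],s["opening"]); 
c=manip.calibration("wrist"); _,im,d=cam("wrist"); P=fcloud(c,d)
v,u=np.mgrid[:384,:512]
F=P[(u>220)&(u<300)&(v>196)&(v<230)]; F=F[(F[:,2]>.09)&(F[:,2]<.115)]; print("flange",F.min(0),F.max(0),np.median(F[:,2]))
T=P[(u>236)&(u<288)&(v>243)&(v<290)]; T=T[(T[:,2]>.132)&(T[:,2]<.14)]; print("top",cv2.minEnclosingCircle(T[:,:2].astype(np.float32)*1000))
plan([.4908,.2360,s["tcp_pos"][2]],9.75,s)
for n,p in (("A",(.5595,.2155)),("B",(.433,.194))):
    m=(np.hypot(P[...,0]-p[0],P[...,1]-p[1])<.03)&(P[...,2]>.015)&(P[...,2]<.0225); Q=P[m]
    if len(Q): print(n,len(Q),Q.mean(0),cv2.minAreaRect(Q[:,:2].astype(np.float32)*1000))
```

```text
[0.48551687 0.23515291 0.09736112] 0.028806803501530653
flange [0.46390239 0.23732297 0.09432609] [0.50750729 0.25900501 0.11496649] 0.10203758421705768
top ((486.50872802734375, 236.85243225097656), 13.245935440063477)
t 15.75 shift first (units) [-0.0002  0.0134 -0.0001] | after turn [-0.0001  0.0134  0.    ] turn [-0.0034 -0.0018  0.0003] dist 0.0054
A 1018 [0.55906121 0.21364488 0.01902941] ((558.91455078125, 212.69186401367188), (56.90350341796875, 25.9486083984375), 3.2312331199645996)
B 971 [0.43228221 0.19260443 0.01901794] ((431.4728088378906, 191.3597869873047), (51.667999267578125, 25.371192932128906), 15.155101776123047)
```

Call:
{"fn": "drive_tool", "kwargs": {"rows": [[-0.002, 0.006, 0, -0.0034, -0.0018, 0, 255], [-0.002, 0.006, 0, 0, 0, 0, 255], [0, 0, 0.04, 0, 0, 0, 255], [0, 0, 0.04, 0, 0, 0, 255], [0, 0, 0.04, 0, 0, 0, 255], [0, 0, 0.02, 0, 0, 0, 255], [0, 0, 0, 0, 0, 0, 255], [0, 0, 0, 0, 0, 0, 255], [0, 0, 0, 0, 0, 0, 255]]}}

```text
time_s: 16.55
tcp_pos: [0.4929, 0.2348, 0.0438]
ee_rot: [2.022, 2.401, 0.006]
contact_force: [-0.7, 1.2, -0.1]
opening: 0.0296
grip_force: 69.1
```

Run:
```python
from h import *
s=manip.state(); print(s["tcp_pos"],s["opening"]); 
c=manip.calibration("wrist"); _,im,d=cam("wrist"); P=fcloud(c,d); z=s["tcp_pos"][2]-.0974
v,u=np.mgrid[:384,:512]
F=P[(u>220)&(u<300)&(v>196)&(v<230)]; F=F[(F[:,2]>.092+z)&(F[:,2]<.113+z)]; print("flange",F.min(0),F.max(0),np.median(F[:,2]))
plan([*s["tcp_pos"]],9.75,s)
```

```text
[0.49292261 0.23482936 0.04380961] 0.029550554907342326
flange [0.47128271 0.23685679 0.04109744] [0.51515483 0.25860606 0.05936125] 0.048332838418624624
t 16.55 shift first (units) [0. 0. 0.] | after turn [0. 0. 0.] turn [ 0.0016 -0.0001  0.0002] dist 0.0
```

Call:
{"fn": "drive_tool", "kwargs": {"rows": [[0, -0.006, 0, 0.0016, 0, 0, 255], [0, 0, 0, 0, 0, 0, 255], [0, 0, 0.01, 0, 0, 0, 255], [0, 0, 0.01, 0, 0, 0, 255], [0, 0, 0.01, 0, 0, 0, 255], [0, 0, 0, 0, 0, 0, 255]]}}

```text
time_s: 17.1
tcp_pos: [0.4887, 0.2342, 0.0296]
ee_rot: [-2.022, -2.401, 0.005]
contact_force: [-0.8, -0.3, -1.5]
opening: 0.0292
grip_force: 69.1
```

Call:
{"fn": "drive_tool", "kwargs": {"rows": [[0, 0, 0.006, 0, 0, 0, 255], [0, 0, 0.006, 0, 0, 0, 255], [0, 0, 0, 0, 0, 0, 255]]}}

```text
time_s: 17.35
tcp_pos: [0.4893, 0.2343, 0.0254]
ee_rot: [-2.022, -2.401, 0.003]
contact_force: [0.0, 0.9, -0.4]
opening: 0.0291
grip_force: 69.1
```

Call:
{"fn": "drive_tool", "kwargs": {"rows": [[0, 0, 0.004, 0, 0, 0, 255], [0, 0, 0.004, 0, 0, 0, 255], [0, 0, 0, 0, 0, 0, 255]]}}

```text
time_s: 17.6
tcp_pos: [0.49, 0.2343, 0.0231]
ee_rot: [-2.023, -2.403, 0.002]
contact_force: [0.1, -1.5, 2.0]
opening: 0.0292
grip_force: 69.3
```

Call:
{"fn": "drive_tool", "kwargs": {"rows": [[0, 0, 0.004, 0, 0, 0, 255], [0, 0, 0.004, 0, 0, 0, 255], [0, 0, 0, 0, 0, 0, 255]]}}

```text
time_s: 17.85
tcp_pos: [0.4906, 0.2345, 0.0209]
ee_rot: [-2.023, -2.403, 0.0]
contact_force: [-1.4, -1.0, 5.8]
opening: 0.0295
grip_force: 69.9
```

Call:
{"fn": "drive_tool", "kwargs": {"rows": [[0, 0, 0.004, 0, 0, 0, 255], [0, 0, 0.004, 0, 0, 0, 255], [0, 0, 0, 0, 0, 0, 255]]}}

```text
time_s: 18.1
tcp_pos: [0.4892, 0.2341, 0.0156]
ee_rot: [-2.023, -2.402, 0.003]
contact_force: [2.7, -0.7, -4.4]
opening: 0.0291
grip_force: 69.5
```

Click: the force peaked near 6 N, then pulled down at −4.4 N. Pressing on to the hard stop.

Call:
{"fn": "drive_tool", "kwargs": {"rows": [[0, 0, 0.004, 0, 0, 0, 255], [0, 0, 0.003, 0, 0, 0, 255], [0, 0, 0, 0, 0, 0, 255]]}}

```text
time_s: 18.35
tcp_pos: [0.4896, 0.2345, 0.0144]
ee_rot: [-2.022, -2.402, 0.003]
contact_force: [-3.4, -1.0, 7.0]
opening: 0.0293
grip_force: 70.9
```

Call:
{"fn": "drive_tool", "kwargs": {"rows": [[0, 0, 0.004, 0, 0, 0, 255], [0, 0, 0.003, 0, 0, 0, 255], [0, 0, 0, 0, 0, 0, 255]]}}

```text
time_s: 18.6
tcp_pos: [0.4898, 0.2346, 0.014]
ee_rot: [-2.021, -2.402, 0.006]
contact_force: [-13.2, -4.4, 28.0]
opening: 0.0292
grip_force: 73.0
```

Call:
{"fn": "drive_tool", "kwargs": {"rows": [[0, 0, 0.003, 0, 0, 0, 255], [0, 0, 0, 0, 0, 0, 255], [0, 0, 0, 0, 0, 0, 255]]}}

```text
time_s: 18.85
tcp_pos: [0.4899, 0.2346, 0.0139]
ee_rot: [-2.021, -2.402, 0.006]
contact_force: [-15.5, -6.3, 35.6]
opening: 0.029
grip_force: 73.9
```

Hard stop at TCP 14 mm, about where the cap should be home. I'll ease the press and the side load, then verify.

Call:
{"fn": "drive_tool", "kwargs": {"rows": [[0, -0.003, -0.002, 0, 0, 0, 255], [0, 0, 0, 0, 0, 0, 255], [0, 0, 0, 0, 0, 0, 255], [0, 0, 0, 0, 0, 0, 255]]}}

```text
time_s: 19.18
tcp_pos: [0.4898, 0.2346, 0.0141]
ee_rot: [-2.023, -2.403, 0.001]
contact_force: [-10.9, -3.7, 25.5]
opening: 0.0297
grip_force: 72.2
```

Run:
```python
from h import *
s=manip.state(); print(s["tcp_pos"],s["contact_force"],s["grip_force"]); plan(s["tcp_pos"],9.75,s)
for n in("wrist","top"):
    c=manip.calibration(n); _,im,d=cam(n); P=(fcloud if n=="wrist" else cloud)(c,d); v,u=np.mgrid[:384,:512]
    if n=="wrist":
        F=P[(u>220)&(u<300)&(v>196)&(v<230)]; F=F[(F[:,2]>.012)&(F[:,2]<.03)]; print("flange",F.min(0),F.max(0),np.median(F[:,2]))
        m=(P[...,2]>.009)&(P[...,2]<.05)
    else:
        m=(np.hypot(P[...,0]-.515,P[...,1]-.087)<.025)&(P[...,2]>.038)&(P[...,2]<.05)
        print("grip top",P[m].mean(0) if m.any() else None, m.sum())
```

```text
[0.48979968 0.23458055 0.01406286] [-10.88684741  -3.72709459  25.51517626] 72.247329284437
t 19.18 shift first (units) [0. 0. 0.] | after turn [0. 0. 0.] turn [-0.0004  0.      0.0004] dist 0.0
flange [0.46775586 0.23688009 0.01203225] [0.51213368 0.25842988 0.02993835] 0.018640161314929668
grip top [0.51312805 0.08867021 0.04479919] 80
```

Flange top is at 18.6 mm, so the cap underside is about 11.7 mm: home. The cradle grip is within 0.5 mm of its home spot. Pressing at 25 N, so I'm handing in.

```bash
python3 -c "
from rig import manip
print(manip.close_job())"
```

```text
the job is handed in; nothing more can be done
None
```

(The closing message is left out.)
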